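Fit the matching reel adapter to the drive and latch it

TASK

Of the three reel adapters lying on the bench, pick the one whose bolt holes match the studs of the reel drive and set it down over the studs, boss up and fully flat on the stud plate. Then swing the drive's latch fully home so that its nose lies over the edge of the adapter. Leave the other two adapters, the reel, the parts bin and the screwdriver where they are.

Things in the scene. Friction and masses are not known exactly. Their poses are not given: they have to be found in the camera images.
- stand: grey reel drive fixed to the bench, 140 (x) x 130 (y) mm; its top, a dark 130 x 130 mm stud plate, is 40 mm above the bench. Four upright steel studs, 10 mm diameter, 18 mm tall (top 3.5 mm tapered to 5 mm), at the corners of a rectangle 76 mm (along x) by 46 mm (along y) about its centre. A lug on its -y side carries the latch. Origin: centre of the underside; z up.
- flange_1: loose aluminium reel adapter lying boss up: square plate 110 x 110 x 10 mm, solid square boss 36 x 36 mm in its middle, from 10 to 50 mm above the underside, its flats facing x and y; about 0.45 kg. Four 15 mm through holes at the corners of a 62 mm (along its x) by 62 mm (along its y) rectangle about the middle. Origin: centre of the underside; z up through the boss.
- flange_2: loose aluminium reel adapter lying boss up: square plate 110 x 110 x 10 mm, solid square boss 36 x 36 mm in its middle, from 10 to 50 mm above the underside, its flats facing x and y; about 0.45 kg. Four 15 mm through holes at the corners of a 76 mm (along its x) by 46 mm (along its y) rectangle about the middle. Origin: centre of the underside; z up through the boss.
- flange_3: loose aluminium reel adapter lying boss up: square plate 110 x 110 x 10 mm, solid square boss 36 x 36 mm in its middle, from 10 to 50 mm above the underside, its flats facing x and y; about 0.45 kg. Four 15 mm through holes at the corners of a 80 mm (along its x) by 30 mm (along its y) rectangle about the middle. Origin: centre of the underside; z up through the boss.
- latch (a joint): level steel bar, 16 mm wide, underside 53 mm above the bench, on a vertical pivot 82 mm to -y of the drive's centre. Rad: 0 closed (nose, 38 mm long, points at the drive's centre, 3 mm above a seated adapter's plate; tail points to drive -y), 1.8 open, anticlockwise from above; hard stops. Starts at 1.35 to 1.75, clear of the adapter. Stays where left; needs about 1 N at the handle.
- latch_grip (a point): point to grip on the latch's handle: an upright round black post 14 mm diameter on the bar's tail, 60 mm from the pivot, its top 105.5 mm and its foot 61 mm above the bench; this point lies on its axis at the top, 105.5 mm above the bench. It turns with the latch.
- latch_pivot (a point): point on the latch's vertical pivot axis, at 57 mm above the bench
- reel: bystander: empty cable reel standing on its end, cardboard cheeks 110 mm diameter, 60 mm high; origin: centre of the underside
- bin: bystander: clear open parts bin 170 (x) x 110 (y) x 60 mm with white strips in it; origin: centre of the underside
- driver: bystander: screwdriver with a black handle lying on the bench, about 200 mm long along its x, handle to -x; origin at its middle, on the bench
Not all that is in view belongs to the job. Leave any orange or red look-alike of the flange_2 alone.

How it is judged:
On the way, in this order (a step that is already met when the one before it is completed fails the run):
1. the matching adapter sits flat on the stud plate, latch still open (horizontal distance between flange_2 and stand below 0.006 m and z of flange_2 in the frame of stand below 0.0425 m and angle between flange_2's own z axis and vertical below 0.04 rad and angle between the x axis of flange_2 and the x axis of stand, either way round below 0.12 rad and value of joint latch above 0.9 rad), for 0.2 s.
2. the latch is fully home over the seated adapter (horizontal distance between flange_2 and stand below 0.006 m and z of flange_2 in the frame of stand below 0.0425 m and angle between flange_2's own z axis and vertical below 0.04 rad and angle between the x axis of flange_2 and the x axis of stand, either way round below 0.12 rad and value of joint latch below 0.12 rad), for 0.2 s.
At the end, for the whole second after the job is handed in: flange_2 lies over the four studs, its centre within 6 mm of the drive's axis, underside at most 2.5 mm above the stud plate, within 0.04 rad of level and 0.12 rad of square with the drive (either way round), at rest; the latch is within 0.12 rad of its closed stop (all of step 2 and linear speed of flange_2 below 0.02 m/s); the robot touches nothing.
It fails at once if the adapter with the square hole pattern is moved more than 30 mm (distance of flange_1 from where it was at the start of the episode above 0.03 m).
It fails at once if the adapter with the narrow hole pattern is moved more than 30 mm (distance of flange_3 from where it was at the start of the episode above 0.03 m).
It fails at once if the reel is moved more than 30 mm (distance of reel from where it was at the start of the episode above 0.03 m).
It fails at once if the parts bin is moved more than 30 mm (distance of bin from where it was at the start of the episode above 0.03 m).
It fails at once if the screwdriver is moved more than 30 mm (distance of driver from where it was at the start of the episode above 0.03 m).
It also fails if it takes over 53 s, if anything falls off the work surface, if the arm or the gripper's body presses on something with over 40 N, if the wrist force passes 120 N, or if a joint passes its speed limit or range.

ROBOT

A 7-joint arm with a two-finger parallel gripper is mounted at the origin on the work surface. World frame = base frame: x ahead of the robot, y to its left, z up, the work surface at z = 0. Lengths are in m, angles in rad, forces in N, time in s.
With the tool pointing down it reaches from about 0.425 to 0.875 m from the base axis. Payload 4.7 kg.
Tool frame: the origin (TCP) lies at the very end of the fingers, on their centre line; the grasp point (between the pads) lies 19 mm behind it; x points along the fingers, z is the direction in which the jaws open and shut, and the axes are right-handed (so a half turn about x gives the same grasp; the last joint's range is limited). The gripper opens to 87 mm and grips with 3 to 60 N. Pads are 19 mm wide; open, the fingers measure 117 mm over their backs; the gripper's body (75 mm by 190 mm) begins 51 mm behind the grasp point.
Start: joints at [1.356, 0.321, -0.07, 1.45, 0.023, 1.371, -0.057], TCP at [0.147, -0.633, 0.223] pointing down, gripper open.
Joint ranges: [-2.86, 2.86], [-0.3, 2.09], [-1.38, 1.24], [0.06, 2.45], [-1.56, 4.7], [0.09, 2.05], [-2.69, 2.69]. Speed limits (rad/s): [2.57, 2.57, 3.14, 3.14, 3.14, 3.14, 3.14].

INTERFACE

Orientations are given as a rotation vector (axis times angle).
In Python, from bench import telemetry, viewer, workorder gives the robot as it stands.
- The arm moves only by the shell command python3 -m creep 'ROWS' [FORCE]. ROWS is JSON, a list of rows, each an object of numbers: "fingers": the opening, from 0 (shut) to 1 (fully open); "x", "y", "z": the shift along the tool's x, y, z in units of 40 mm (1.0 is 40 mm); "twist": the turn about the tool's x in units of 5 degrees (1.0 is 5 degrees). In form: [{"fingers": .., "x": .., "y": .., "z": .., "twist": ..}, ...]. A call has 1 to 20 rows; each row is the pose to reach, as a shift and turn from the pose commanded when the call began, along the tool's axes at that moment; what a row does not reach only later rows make up. A row lasts 1/12 s, in which the tool goes at most 41.7 mm and 7.16 degrees, less where a joint would pass 70% of its speed; a pose out of reach is approached as far as the arm can. A call with a gripper value outside its range is refused whole. The fingers move at their own pace and stop on an object; FORCE is the grip in N (left out, the last holds). Time passes only in rows, so rows that repeat a pose let the fingers close. It gives the time, the measured TCP pose, the force and the opening at its end, in the units of the state.
- telemetry.get_state(): the state, without advancing time (a new reading comes with each control period).
- viewer.get_image(name): name is "scene" or "top" or "wrist"; returns a dict with "pixels" (420x560x3 uint8, red, green, blue), "z_map" (420x560 float32, m along the optical axis (not along the pixel's ray), 0 where there is no reading), "K" (3x3 intrinsics, pixels), "dist_coeffs" ([k1, k2, p1, p2, k3] as OpenCV has them; the pictures are not rectified), "xyz" and "attitude" of the camera in the world. Camera axes: x right, y up, looking along -z (the intrinsics and any distortion apply to the point x, -y, -z); pixel columns grow to the right and rows downward; lengths in m; the calibration is good to about 2 mm. A picture is of the moment at which its call begins.
- workorder.close_job(): hands the job in, once; it reports no verdict.
The state is a dict: "time": time; "joint_positions": joint angles; "qd": joint speeds; "joint_torque": joint torques, N m; "position": TCP position; "tool_rot": TCP orientation; "ft_force": force on the tool from outside, world axes, zero at the start; "torque": the same for the moment, N m; "grip_width": opening from 0.0 (shut) to 1.0 (fully open).
Only numpy, scipy, OpenCV 4.12 (cv2) and the standard library are available. Lean on these libraries where they do the work, as an engineer would, in place of code of your own. Each camera call takes 0.05 s, during which the arm holds its last target.

## Working session

There is one attempt and no reset: what is moved stays moved. The work goes in short steps, Python scripts to look and compute and a shell command to move; the robot and the scene stay as the last step left them, time stands still between calls to the robot, and variables do not carry over. Pictures are saved under pics/ and viewed, and the job is handed in when it is done.

```bash
mkdir -p pics; ls; cat > h.py <<'E'
import numpy as np, cv2
from scipy.spatial.transform import Rotation as R
from bench import telemetry, viewer, workorder
def grab(n,f):
    d=viewer.get_image(n); d['n']=n
    cv2.imwrite('pics/'+f+'.png',cv2.cvtColor(d['pixels'],cv2.COLOR_RGB2BGR)); np.save('pics/'+f+'.npy',d,allow_pickle=True); return d
def load(f): return np.load('pics/'+f+'.npy',allow_pickle=True).item()
def rot(d):
    a=np.array(d['attitude'],float); return R.from_rotvec(a).as_matrix() if a.size==3 else a.reshape(3,3)
def rays(d,uv):
    uv=np.asarray(uv,float).reshape(-1,1,2)
    n=cv2.undistortPoints(uv,np.array(d['K'],float),np.array(d['dist_coeffs'],float)).reshape(-1,2)
    c=np.c_[n[:,0],-n[:,1],-np.ones(len(n))]
    return c@rot(d).T
def plane(d,uv,z):
    r=rays(d,uv); o=np.array(d['xyz']); return o+r*((z-o[2])/r[:,2])[:,None]
def pts(d,uv):
    uv=np.asarray(uv); z=d['z_map'][uv[:,1].astype(int),uv[:,0].astype(int)]
    return np.array(d['xyz'])+rays(d,uv)*z[:,None]
E
python3 - <<'E'
from h import *
print(telemetry.get_state())
for n in['scene','top','wrist']:
    d=grab(n,n+'0'); print(n,d['xyz'],d['attitude'],d['K'],d['dist_coeffs'])
E
```

```text
pics
{'time': 0.0, 'joint_positions': array([ 1.35608331,  0.3218648 , -0.0700656 ,  1.45168277,  0.02261838,
        1.37079524, -0.05688972]), 'qd': array([ 1.11404105e-03, -1.62018224e-03, -1.16734054e-03, -3.45796161e-05,
       -5.66431348e-04,  6.66468123e-05,  1.58277485e-03]), 'joint_torque': array([ 3.62542796e-04, -4.91284382e+01, -4.03770134e-01, -3.12527740e+01,
       -6.39860937e-02,  4.36292519e-02,  1.52546654e-04]), 'position': array([ 0.14724041, -0.63253038,  0.22143033]), 'tool_rot': array([ 1.04016806,  1.31045066, -1.03829155]), 'ft_force': array([-0.44673334,  0.7310507 , -0.79038136]), 'torque': array([-0.01612089,  0.02302791, -0.04493977]), 'grip_width': 1.0040674449207805}
scene [ 1.36845908 -0.31817709  0.7251564 ] [0.86007603 0.56984756 1.03290645] [[468.24533073   0.         274.58257253]
 [  0.         468.24533073 201.89217456]
 [  0.           0.           1.        ]] [-0.06106284  0.          0.          0.          0.        ]
top [0.21537214 0.09163489 1.4961067 ] [ 0.14973398 -0.16002176 -1.54263541] [[481.20829082   0.         278.05254061]
 [  0.         481.20829082 205.59114462]
 [  0.           0.           1.        ]] [-0.16080732  0.          0.          0.          0.        ]
wrist [ 0.22685533 -0.61492231  0.38539373] [-0.25109275  0.20201159 -1.33145598] [[305.90306614   0.         278.49178529]
 [  0.         305.90306614 211.44700818]
 [  0.           0.           1.        ]] [-0.00908246  0.          0.          0.          0.        ]
```

View pics/scene0.png

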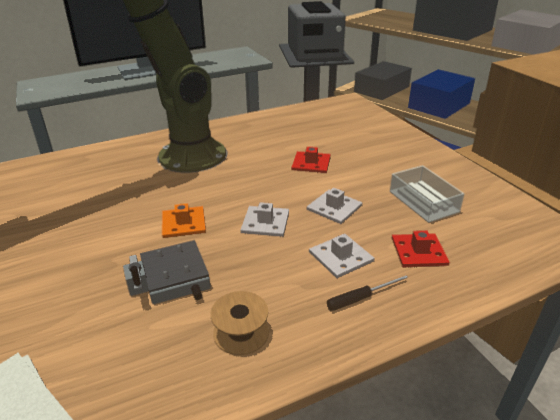

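View pics/top0.png

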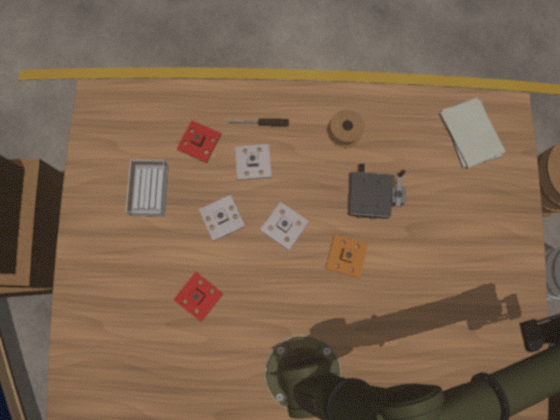

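View pics/wrist0.png

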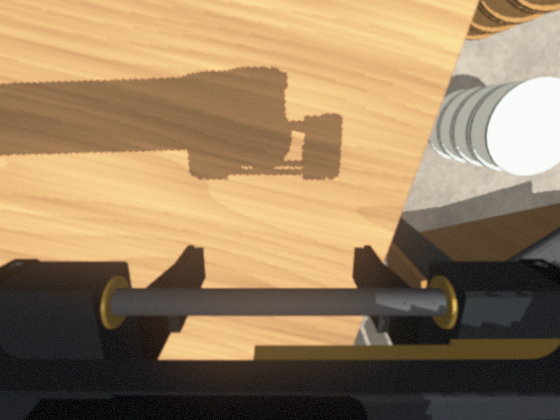

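```bash
python3 - <<'E'
from h import *
d=load('top0'); im=cv2.cvtColor(d['pixels'],cv2.COLOR_RGB2BGR)
c=cv2.resize(im[130:260,190:420],None,fx=3.4,fy=3.4,interpolation=cv2.INTER_CUBIC); cv2.imwrite('pics/topc.png',c)
hsv=cv2.cvtColor(im,cv2.COLOR_BGR2HSV)
m=((hsv[...,1]<60)&(hsv[...,2]>120)).astype(np.uint8)
cs,_=cv2.findContours(m,cv2.RETR_CCOMP,cv2.CHAIN_APPROX_NONE)
for k in cs:
    a=cv2.contourArea(k)
    if a>300:
        r=cv2.minAreaRect(k); p=plane(d,[r[0]],0.01)[0]; b=plane(d,cv2.boxPoints(r),0.01)
        e=b[1]-b[0]; print(a,r,p.round(4),np.linalg.norm(b[1]-b[0]).round(4),np.linalg.norm(b[2]-b[1]).round(4),np.degrees(np.arctan2(e[1],e[0]))%90)
s=load('scene0'); im=cv2.cvtColor(s['pixels'],cv2.COLOR_RGB2BGR)
cv2.imwrite('pics/scc.png',cv2.resize(im[170:310,110:390],None,fx=2.85,fy=2.85,interpolation=cv2.INTER_CUBIC))
E
```

```text
1195.5 ((283.9362487792969, 225.3053741455078), (35.63658905029297, 35.47274398803711), 34.99202346801758) [0.451  0.0654 0.01  ] 0.1124 0.1124 56.84796244425902
1180.0 ((221.46917724609375, 217.3321990966797), (35.09048843383789, 35.50429153442383), 65.55604553222656) [0.4717 0.2618 0.01  ] 0.112 0.1127 26.396869658059444
1329.5 ((147.32351684570312, 188.7941131591797), (29.144670486450195, 49.85272979736328), 4.39870548248291) [0.5584 0.5051 0.01  ] 0.1643 0.0971 0.4979297851521619
1089.5 ((252.67933654785156, 161.6517333984375), (33.633419036865234, 34.62997055053711), 85.2363510131836) [0.6554 0.1698 0.01  ] 0.1122 0.1127 6.291399266848259
421.0 ((52.702919006347656, 144.70425415039062), (30.70024871826172, 45.48590087890625), 10.491477012634277) [0.7041 0.8465 0.01  ] 0.1596 0.1161 87.53691210905195
2532.0 ((472.6827392578125, 132.1326446533203), (65.88897705078125, 44.770286560058594), 67.30620574951172) [ 0.7815 -0.5658  0.01  ] 0.1716 0.2297 25.16851630669217
332.0 ((421.12261962890625, 63.32074737548828), (42.1696891784668, 21.15352439880371), 15.945395469665527) [ 1.0283 -0.4001  0.01  ] 0.0846 0.1487 72.72853402769624
1195.0 ((21.5, 62.5), (43.0, 89.0), 0.0) [1.0163 1.0188 0.01  ] 0.3777 0.1863 12.519618427836182
4964.5 ((330.84771728515625, 35.22089385986328), (137.7025604248047, 68.22257232666016), 1.8476104736328125) [ 1.1224 -0.0854  0.01  ] 0.2735 0.497 0.24227718617100144
```

View pics/topc.png

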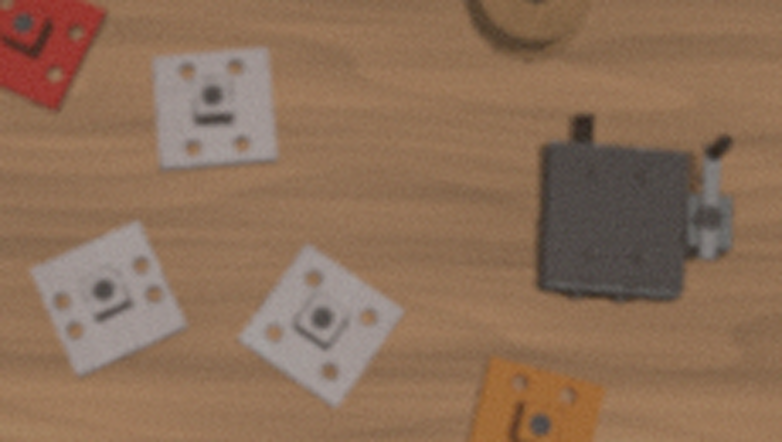

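View pics/scc.png

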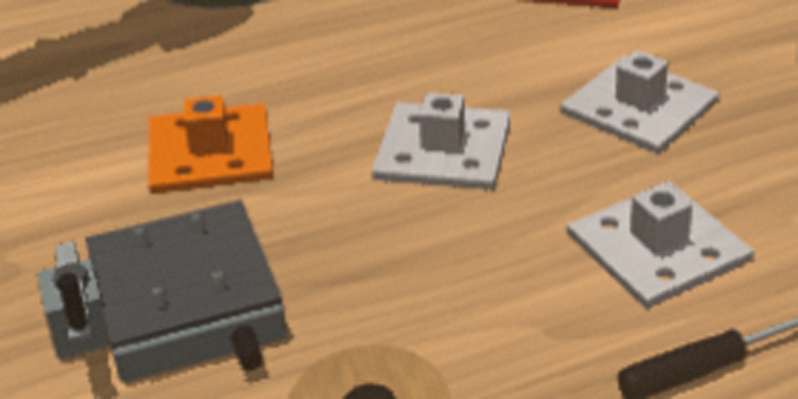

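```bash
python3 - <<'E'
from h import *
d=load('top0'); im=cv2.cvtColor(d['pixels'],cv2.COLOR_RGB2BGR)
hsv=cv2.cvtColor(im,cv2.COLOR_BGR2HSV)
m=((hsv[...,1]<60)&(hsv[...,2]>120)).astype(np.uint8)
# holes of candidates (holes in mask)
cs,h=cv2.findContours(m,cv2.RETR_CCOMP,cv2.CHAIN_APPROX_NONE)
for i,k in enumerate(cs):
    if h[0][i][3]>=0 and 3<cv2.contourArea(k)<200:
        c=k.reshape(-1,2).mean(0); 
        if 190<c[0]<310: print('hole',c.round(1),cv2.contourArea(k),plane(d,[c],0.01)[0][:2].round(4))
# holes from crop, eyeballed
for n,l in dict(A=[(187,71),(235,67),(193,148),(241,143)],B=[(62,300),(75,329),(141,265),(154,294)],C=[(314,279),(369,317),(330,371),(274,332)]).items():
    w=plane(d,np.array(l)/3.4+[190,130],0.01)[:,:2]; print(n,w.mean(0).round(4),[np.linalg.norm(w[i]-w[0]).round(4) for i in (1,2,3)])
m=((hsv[...,2]<85)&(hsv[...,1]<75)).astype(np.uint8); m[:, :340]=0;m[:,400:]=0;m[:160]=0;m[225:]=0
m=cv2.morphologyEx(m,cv2.MORPH_OPEN,np.ones((7,7)))
cs,_=cv2.findContours(m,cv2.RETR_EXTERNAL,cv2.CHAIN_APPROX_NONE)
for k in cs:
    r=cv2.minAreaRect(k); b=plane(d,cv2.boxPoints(r),0.04); e=b[1]-b[0]
    print('stand',r,plane(d,[r[0]],0.04)[0],np.linalg.norm(b[1]-b[0]),np.linalg.norm(b[2]-b[1]),np.degrees(np.arctan2(e[1],e[0]))%90)
for n,p,z in [('reel',(347,127),.06),('pivot',(399,194),.06),('post',(402,173),.1),('stub',(361,167),.02)]: print(n,plane(d,[p],z)[0].round(3))
s=telemetry.get_state(); print(R.from_rotvec(s['tool_rot']).as_matrix().round(3))
E
```

```text
hole [279.  397.5] 4.0 [-0.0719  0.0695]
hole [286.5 239. ] 18.0 [0.4081 0.0565]
hole [281.5 228.9] 27.0 [0.4395 0.0727]
hole [270.1 227.5] 20.0 [0.4431 0.1083]
hole [297.7 222.9] 17.5 [0.4595 0.0225]
hole [284.3 223.3] 36.5 [0.4575 0.0645]
hole [281.7 211.8] 17.5 [0.4939 0.0733]
hole [211.9 226.9] 16.0 [0.4405 0.2905]
hole [223. 221.] 36.0 [0.4601 0.2565]
hole [208.  218.1] 15.0 [0.4682 0.3042]
hole [234.9 216.1] 16.0 [0.4767 0.2197]
hole [219.8 214.8] 36.5 [0.4796 0.2675]
hole [231.1 207.9] 16.0 [0.5025 0.2328]
hole [246.5 173.5] 17.0 [0.6156 0.1882]
hole [260.7 172.2] 16.5 [0.6211 0.143 ]
hole [252.3 164.5] 51.5 [0.6458 0.1708]
hole [252.  157.5] 34.0 [0.6693 0.1724]
hole [244.7 151.2] 16.5 [0.6902 0.1968]
hole [258.7 149.8] 17.5 [0.6959 0.1517]
hole [280.   65.5] 4.0 [0.9986 0.0891]
hole [267.  63.] 6.0 [1.007  0.1335]
hole [280.5  54. ] 4.0 [1.0426 0.0883]
hole [275.7  54.3] 5.5 [1.0411 0.1046]
hole [271.5  46. ] 4.0 [1.0729 0.1199]
hole [267.3  34.2] 16.5 [1.1191 0.1358]
hole [305.5  28. ] 4.0 [1.148  0.0031]
hole [301.5  27.5] 13.5 [1.1497 0.017 ]
hole [307.   26.5] 4.0 [ 1.15
[... 538 characters left out ...]
.float64(0.0853)]
C [0.4505 0.0632] [np.float64(0.0618), np.float64(0.0868), np.float64(0.0617)]
stand ((371.0, 210.0), (6.0, 6.0), 90.0) [ 0.50022938 -0.20356889  0.04      ] 0.018916146237427944 0.018988990743183734 1.3367972409372157
stand ((359.5, 207.0), (10.0, 9.0), 90.0) [ 0.50888533 -0.16756386  0.04      ] 0.028299582589230442 0.03167554167021377 1.3771240931796598
stand ((370.5, 189.0), (32.0, 41.0), 90.0) [ 0.56720621 -0.20313606  0.04      ] 0.131283459015271 0.10351526459415415 1.6385155852336055
reel [ 0.763 -0.128  0.06 ]
pivot [ 0.549 -0.288  0.06 ]
post [ 0.605 -0.289  0.1  ]
stub [ 0.644 -0.178  0.02 ]
[[-0.     0.974  0.227]
 [ 0.001  0.227 -0.974]
 [-1.    -0.    -0.001]]
```

```bash
python3 - <<'E'
from h import *
for f in ['top0','scene0']:
    d=load(f)
    H,W=d['z_map'].shape; uu,vv=np.meshgrid(np.arange(W),np.arange(H)); uv=np.c_[uu.ravel(),vv.ravel()]
    P=pts(d,uv).reshape(H,W,3)
    ok=d['z_map']>0
    m=(ok&(abs(P[...,2]-.04)<.006)&(abs(P[...,0]-.55)<.1)&(P[...,1]>-.28)&(P[...,1]<-.1)).astype(np.uint8)
    m=cv2.morphologyEx(m,cv2.MORPH_OPEN,np.ones((5,5)))
    q=P[m>0][:,:2].astype(np.float32); print(f,len(q),P[m>0][:,2].mean())
    r=cv2.minAreaRect(q*1000); print('stand',r)
    m=ok&(P[...,2]>.09)&(P[...,2]<.115)&(abs(P[...,0]-.6)<.06)&(abs(P[...,1]+.29)<.05); print('post',m.sum(),P[m].mean(0))
    m=ok&(P[...,2]>.045)&(P[...,2]<.06)&(np.hypot(P[...,0]-.656,P[...,1]-.17)<.05)
    print('boss',m.sum(),cv2.minAreaRect((P[m][:,:2]*1000).astype(np.float32)))
    m=ok&(P[...,2]>.004)&(P[...,2]<.016)&(np.hypot(P[...,0]-.656,P[...,1]-.17)<.09)
    print('plate',m.sum(),P[m].mean(0),cv2.minAreaRect((P[m][:,:2]*1000).astype(np.float32)))
E
```

```text
top0 1012 0.04084698392507526
stand ((554.9833374023438, -202.8895721435547), (127.93234252929688, 132.1702880859375), 87.6783676147461)
post 20 [ 0.60793399 -0.28860792  0.10373605]
boss 126 ((656.7125854492188, 168.67039489746094), (37.944847106933594, 35.071170806884766), 4.023633003234863)
plate 1083 [0.65458856 0.16853293 0.0094737 ] ((653.8880615234375, 171.19796752929688), (176.6183319091797, 170.91094970703125), 52.887550354003906)
scene0 2170 0.038840289755950726
stand ((554.37353515625, -204.5554656982422), (129.59715270996094, 133.47329711914062), 87.18051147460938)
post 61 [ 0.61259026 -0.29156919  0.09915972]
boss 167 ((656.7647094726562, 169.23057556152344), (38.316261291503906, 36.56370162963867), 3.821812629699707)
plate 1101 [0.66831349 0.16160743 0.0083683 ] ((656.3310546875, 169.45809936523438), (114.331787109375, 114.30291748046875), 6.571270942687988)
```

```bash
python3 -m creep '[{"fingers":1,"x":-0.75,"y":10.5,"z":-8.4,"twist":3.1},{"fingers":1,"x":-0.75,"y":10.5,"z":-8.4,"twist":3.1},{"fingers":1,"x":-0.75,"y":10.5,"z":-8.4,"twist":3.1},{"fingers":1,"x":-0.75,"y":10.5,"z":-8.4,"twist":3.1},{"fingers":1,"x":-0.75,"y":10.5,"z":-8.4,"twist":3.1},{"fingers":1,"x":-0.75,"y":10.5,"z":-8.4,"twist":3.1},{"fingers":1,"x":-0.75,"y":10.5,"z":-8.4,"twist":3.1},{"fingers":1,"x":-0.75,"y":10.5,"z":-8.4,"twist":3.1},{"fingers":1,"x":-0.75,"y":10.5,"z":-8.4,"twist":3.1},{"fingers":1,"x":-0.75,"y":10.5,"z":-8.4,"twist":3.1},{"fingers":1,"x":-0.75,"y":10.5,"z":-8.4,"twist":3.1},{"fingers":1,"x":-0.75,"y":10.5,"z":-8.4,"twist":3.1},{"fingers":1,"x":-0.75,"y":10.5,"z":-8.4,"twist":3.1},{"fingers":1,"x":-0.75,"y":10.5,"z":-8.4,"twist":3.1},{"fingers":1,"x":-0.75,"y":10.5,"z":-8.4,"twist":3.1},{"fingers":1,"x":-0.75,"y":10.5,"z":-8.4,"twist":3.1},{"fingers":1,"x":-0.75,"y":10.5,"z":-8.4,"twist":3.1},{"fingers":1,"x":-0.75,"y":10.5,"z":-8.4,"twist":3.1},{"fingers":1,"x":-0.75,"y":10.5,"z":-8.4,"twist":3.1}]' 40
python3 - <<'E'
from h import *
s=telemetry.get_state(); print(s['time'],s['position'],R.from_rotvec(s['tool_rot']).as_matrix().round(3),abs(s['qd']).max())
d=grab('wrist','w1'); grab('top','top1'); print(d['xyz'],rot(d).round(2))
E
```

```text
time: 1.73
position: [0.4795, -0.2119, 0.2524]
tool_rot: [1.242, 1.188, -1.242]
ft_force: [-0.1, -0.2, -0.2]
grip_width: 0.999
1.7333 [ 0.47946472 -0.211925    0.25240116] [[-0.     0.999 -0.044]
 [-0.    -0.044 -0.999]
 [-1.    -0.     0.   ]] 0.007820812682629552
[ 0.56106315 -0.21586593  0.41619029] [[-0.04  0.95  0.29]
 [-1.   -0.04 -0.01]
 [ 0.   -0.29  0.96]]
```

View pics/w1.png

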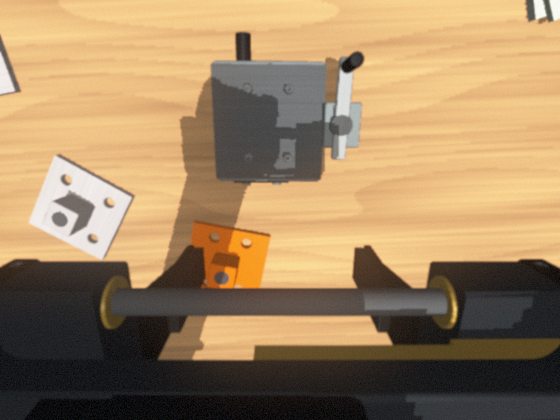

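```bash
python3 - <<'E'
from h import *
d=load('w1'); im=cv2.cvtColor(d['pixels'],cv2.COLOR_RGB2BGR)
c=im[30:190,195:375]; c=cv2.resize(c,None,fx=3.7,fy=3.7,interpolation=cv2.INTER_CUBIC); c=cv2.convertScaleAbs(c,alpha=1.8,beta=10); cv2.imwrite('pics/w1c.png',c)
H,W=d['z_map'].shape; uu,vv=np.meshgrid(np.arange(W),np.arange(H)); P=pts(d,np.c_[uu.ravel(),vv.ravel()]).reshape(H,W,3)
ok=(d['z_map']>0)&(vv<200)
m=(ok&(abs(P[...,2]-.04)<.005)&(abs(P[...,0]-.55)<.1)&(P[...,1]>-.275)&(P[...,1]<-.1)).astype(np.uint8)
m=cv2.morphologyEx(m,cv2.MORPH_OPEN,np.ones((9,9)))
print(P[m>0][:,2].mean()); k=max(cv2.findContours(m,0,1)[0],key=cv2.contourArea); r=cv2.minAreaRect(k); print(r)
b=plane(d,cv2.boxPoints(r),.04);print(b.round(4)); print(cv2.minAreaRect((P[m>0][:,:2]*1000).astype(np.float32)))
m2=ok&(P[...,2]>.047)&(P[...,2]<.066)&(P[...,1]>-.26)&(P[...,1]<-.14)&(abs(P[...,0]-.555)<.06)
n,l,st,ce=cv2.connectedComponentsWithStats(m2.astype(np.uint8))
for i in range(1,n): print('stud',st[i][4],ce[i].round(1),np.median(P[l==i],0).round(4))
m=ok&(P[...,2]>.09)&(P[...,2]<.115)&(abs(P[...,0]-.6)<.06)&(abs(P[...,1]+.29)<.05); print('post',m.sum(),P[m].mean(0),P[m][:,2].max())
E
```

```text
0.04164515585530893
((267.5051574707031, 120.99495697021484), (114.18793487548828, 115.15727996826172), 0.58463054895401)
[[ 0.4926 -0.1273  0.04  ]
 [ 0.6229 -0.143   0.04  ]
 [ 0.6159 -0.2709  0.04  ]
 [ 0.4847 -0.2694  0.04  ]]
((553.4474487304688, -203.18975830078125), (130.0988006591797, 131.80068969726562), 86.86649322509766)
stud 58 [247.2  88.4] [ 0.5923 -0.1835  0.0572]
stud 52 [288.5  88.7] [ 0.5901 -0.2278  0.0575]
stud 49 [248.5 156.9] [ 0.5189 -0.1795  0.0576]
stud 48 [287.4 157.6] [ 0.5164 -0.224   0.0575]
post 253 [ 0.6088322  -0.28901331  0.10450283] 0.10894269256185657
```

View pics/w1c.png

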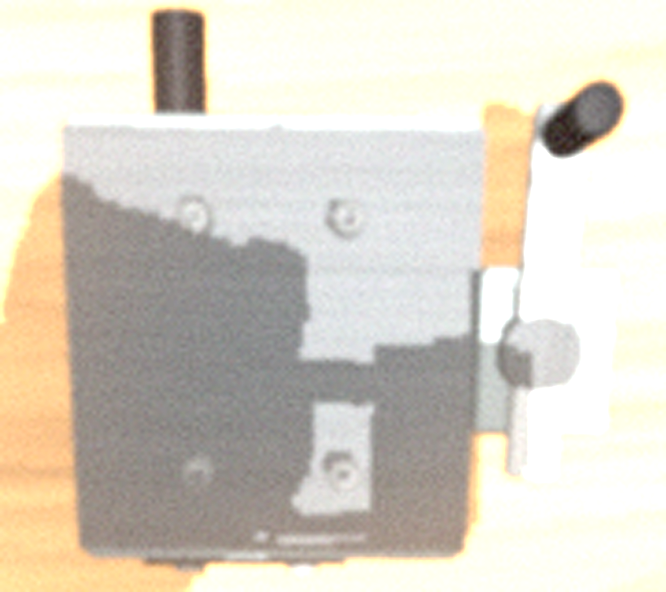

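```bash
python3 -m creep '[{"fingers":1,"x":0,"y":2,"z":-9.5,"twist":-1.8},{"fingers":1,"x":0,"y":2,"z":-9.5,"twist":-1.8},{"fingers":1,"x":0,"y":2,"z":-9.5,"twist":-1.8},{"fingers":1,"x":0,"y":2,"z":-9.5,"twist":-1.8},{"fingers":1,"x":0,"y":2,"z":-9.5,"twist":-1.8},{"fingers":1,"x":0,"y":2,"z":-9.5,"twist":-1.8},{"fingers":1,"x":0,"y":2,"z":-9.5,"twist":-1.8},{"fingers":1,"x":0,"y":2,"z":-9.5,"twist":-1.8},{"fingers":1,"x":0,"y":2,"z":-9.5,"twist":-1.8},{"fingers":1,"x":0,"y":2,"z":-9.5,"twist":-1.8},{"fingers":1,"x":0,"y":2,"z":-9.5,"twist":-1.8},{"fingers":1,"x":0,"y":2,"z":-9.5,"twist":-1.8},{"fingers":1,"x":0,"y":2,"z":-9.5,"twist":-1.8},{"fingers":1,"x":0,"y":2,"z":-9.5,"twist":-1.8}]'
python3 - <<'E'
from h import *
s=telemetry.get_state(); print(s['time'],s['position'],R.from_rotvec(s['tool_rot']).as_matrix().round(3),abs(s['qd']).max())
d=grab('wrist','w2')
H,W=d['z_map'].shape; uu,vv=np.meshgrid(np.arange(W),np.arange(H)); P=pts(d,np.c_[uu.ravel(),vv.ravel()]).reshape(H,W,3)
ok=(d['z_map']>0)&(vv<220); near=ok&(np.hypot(P[...,0]-.656,P[...,1]-.17)<.085)
for n,a,b in[('boss',.045,.056),('plate',.005,.015)]:
    m=(near&(P[...,2]>a)&(P[...,2]<b)).astype(np.uint8); m=cv2.morphologyEx(m,cv2.MORPH_OPEN,np.ones((3,3)))
    q=P[m>0]; print(n,len(q),q[:,2].mean(),cv2.minAreaRect((q[:,:2]*1000).astype(np.float32)))
m=(near&(P[...,2]>.005)).astype(np.uint8); cs,h=cv2.findContours(m,cv2.RETR_CCOMP,cv2.CHAIN_APPROX_NONE)
m[:]=near&(P[...,2]<.004)
n,l,st,ce=cv2.connectedComponentsWithStats(m)
for i in range(1,n):
    if 10<st[i][4]<400: print('hole',st[i][4],ce[i],plane(d,[ce[i]],.005)[0].round(4))
E
```

```text
time: 3.0
position: [0.5764, 0.1632, 0.2524]
tool_rot: [1.125, 1.259, -1.127]
ft_force: [0.3, -0.6, -0.3]
grip_width: 0.996
3.0 [0.57636061 0.16319461 0.25239811] [[-0.     0.994  0.112]
 [-0.002  0.112 -0.994]
 [-1.    -0.     0.001]] 0.006594282088573935
boss 1024 0.051652791575076365 ((656.5701293945312, 171.27639770507812), (35.28129196166992, 35.5169677734375), 6.561822891235352)
plate 6440 0.011620537174933743 ((657.0087890625, 171.0720672607422), (109.43515014648438, 110.16968536376953), 6.343728065490723)
hole 113 [260.27433628  86.43362832] [0.6918 0.1983 0.005 ]
hole 114 [297.1754386   86.46491228] [0.6969 0.1524 0.005 ]
hole 94 [261.23404255 148.34042553] [0.6159 0.1898 0.005 ]
hole 94 [296.13829787 148.53191489] [0.6208 0.1439 0.005 ]
```

View pics/w2.png

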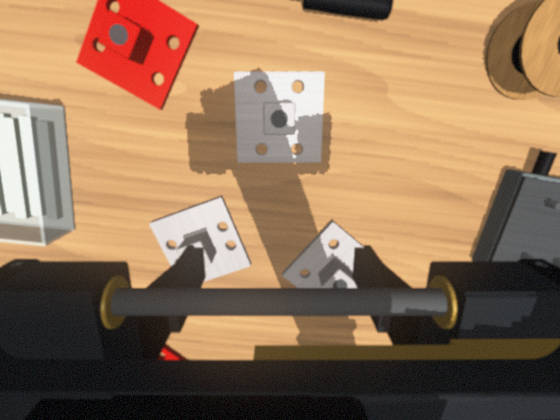

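```bash
python3 -m creep '[{"fingers":1,"x":0,"y":1,"z":0,"twist":0},{"fingers":1,"x":0.3,"y":2.02,"z":0.03,"twist":0},{"fingers":1,"x":1.2,"y":2.02,"z":0.03,"twist":0},{"fingers":1,"x":2.1,"y":2.02,"z":0.03,"twist":0},{"fingers":1,"x":3.0,"y":2.02,"z":0.03,"twist":0},{"fingers":1,"x":3.9,"y":2.02,"z":0.03,"twist":0},{"fingers":1,"x":4.7,"y":2.02,"z":0.03,"twist":0},{"fingers":1,"x":5.3,"y":2.02,"z":0.03,"twist":0},{"fingers":1,"x":5.7,"y":2.02,"z":0.03,"twist":0},{"fingers":1,"x":5.9,"y":2.02,"z":0.03,"twist":0},{"fingers":1,"x":5.9,"y":2.02,"z":0.03,"twist":0}]'
python3 -m creep '[{"fingers":0,"x":0,"y":0,"z":0,"twist":0},{"fingers":0,"x":0,"y":0,"z":0,"twist":0},{"fingers":0,"x":0,"y":0,"z":0,"twist":0},{"fingers":0,"x":0,"y":0,"z":0,"twist":0},{"fingers":0,"x":0,"y":0,"z":0,"twist":0},{"fingers":0,"x":0,"y":0,"z":0,"twist":0},{"fingers":0,"x":0,"y":0,"z":0,"twist":0},{"fingers":0,"x":0,"y":0,"z":0,"twist":0}]' 40
```

```text
time: 3.97
position: [0.6558, 0.1724, 0.0151]
tool_rot: [1.123, 1.262, -1.127]
ft_force: [0.3, -0.4, -0.0]
grip_width: 0.996
time: 4.63
position: [0.6564, 0.1739, 0.0166]
tool_rot: [1.124, 1.261, -1.124]
ft_force: [-0.5, -0.2, -0.1]
grip_width: 0.48
```

```bash
python3 -m creep '[{"fingers":0,"x":0,"y":0,"z":0,"twist":0},{"fingers":0,"x":0,"y":0,"z":0,"twist":0},{"fingers":0,"x":0,"y":0,"z":0,"twist":0},{"fingers":0,"x":0,"y":0,"z":0,"twist":0}]' 40
python3 -m creep '[{"fingers":0,"x":-0.3,"y":0,"z":0,"twist":0},{"fingers":0,"x":-0.6,"y":0,"z":0,"twist":0},{"fingers":0,"x":-1,"y":0,"z":0,"twist":0},{"fingers":0,"x":-1,"y":0,"z":0,"twist":0}]' 40
```

```text
time: 4.97
position: [0.6566, 0.1727, 0.0165]
tool_rot: [1.123, 1.26, -1.125]
ft_force: [-2.0, -3.6, 1.3]
grip_width: 0.412
time: 5.3
position: [0.6582, 0.176, 0.0604]
tool_rot: [1.128, 1.26, -1.118]
ft_force: [1.5, 0.8, -3.8]
grip_width: 0.413
```

```bash
python3 - <<'E'
from h import *
d=grab('wrist','w3'); s=telemetry.get_state(); M=R.from_rotvec(s['tool_rot']).as_matrix(); print(s['position'],M.round(3))
print(M.T@(np.array([.5544,-.203,.14])-s['position'])/.04)
E
```

```text
[0.65769947 0.17555188 0.05891746] [[ 0.004  0.993  0.116]
 [ 0.002  0.116 -0.993]
 [-1.     0.004 -0.002]]
[-2.05792249 -3.65305231  9.09735366]
```

View pics/w3.png

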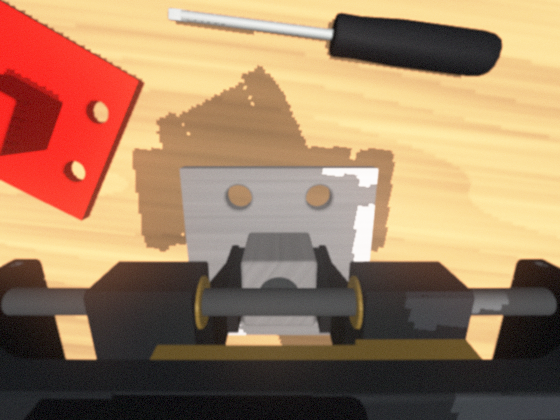

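```bash
python3 -m creep '[{"fingers":0,"x":-0.8,"y":0,"z":0,"twist":0},{"fingers":0,"x":-1.6,"y":-0.1,"z":0.3,"twist":0},{"fingers":0,"x":-2,"y":-0.4,"z":1,"twist":0.2},{"fingers":0,"x":-2,"y":-0.8,"z":2,"twist":0.4},{"fingers":0,"x":-2,"y":-1.2,"z":3,"twist":0.6},{"fingers":0,"x":-2,"y":-1.6,"z":4,"twist":0.8},{"fingers":0,"x":-2,"y":-2,"z":5,"twist":1},{"fingers":0,"x":-2,"y":-2.4,"z":6,"twist":1.2},{"fingers":0,"x":-2,"y":-2.8,"z":7,"twist":1.4},{"fingers":0,"x":-2,"y":-3.2,"z":8,"twist":1.6},{"fingers":0,"x":-2,"y":-3.5,"z":8.6,"twist":1.8},{"fingers":0,"x":-2,"y":-3.65,"z":9,"twist":1.86},{"fingers":0,"x":-2,"y":-3.65,"z":9.1,"twist":1.86},{"fingers":0,"x":-2,"y":-3.65,"z":9.1,"twist":1.86},{"fingers":0,"x":-2,"y":-3.65,"z":9.1,"twist":1.86},{"fingers":0,"x":-2,"y":-3.65,"z":9.1,"twist":1.86}]' 40
python3 - <<'E'
from h import *
d=grab('wrist','w4'); s=telemetry.get_state(); M=R.from_rotvec(s['tool_rot']).as_matrix(); print(s['position'],M.round(3))
grab('top','top4');grab('scene','sc4')
E
```

```text
time: 6.68
position: [0.5538, -0.2017, 0.1362]
tool_rot: [1.242, 1.19, -1.24]
ft_force: [-0.1, -0.0, -6.9]
grip_width: 0.409
[ 0.55388562 -0.20183498  0.13635041] [[ 0.     0.999 -0.043]
 [ 0.001 -0.043 -0.999]
 [-1.    -0.    -0.001]]
```

View pics/w4.png

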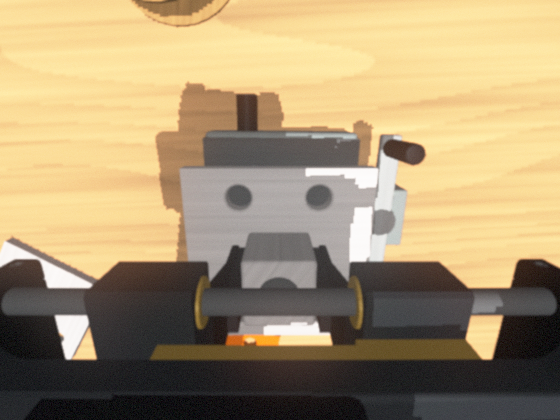

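View pics/sc4.png

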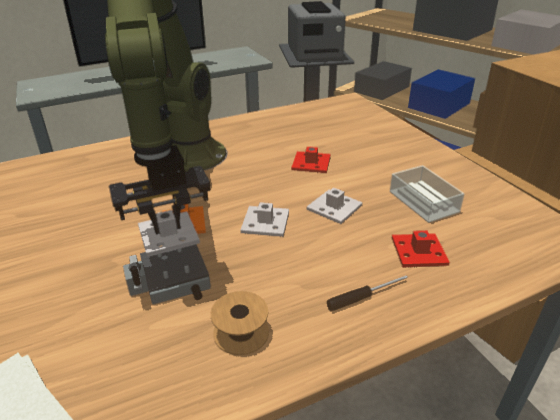

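```bash
python3 - <<'E'
from h import *
d=load('w4'); H,W=d['z_map'].shape; uu,vv=np.meshgrid(np.arange(W),np.arange(H)); P=pts(d,np.c_[uu.ravel(),vv.ravel()]).reshape(H,W,3)
roi=(vv>150)&(vv<232)&(uu>170)&(uu<390)&(d['z_map']>0)
m=roi&(P[...,2]>.115)&(P[...,2]<.15)
q=P[m]; A=np.c_[q[:,:2]-q[:,:2].mean(0),np.ones(len(q))]; print(len(q),np.linalg.lstsq(A,q[:,2],rcond=None)[0])
zt=np.median(q[:,2]); print('ztop',zt)
hm=(roi&(P[...,2]<.1)&(vv>180)&(vv<212)).astype(np.uint8)
n,l,st,ce=cv2.connectedComponentsWithStats(hm)
hs=[]
for i in range(1,n):
    if 200<st[i][4]<1500 and abs(st[i][2]-st[i][3])<8:
        p=plane(d,[ce[i]],zt-.004)[0]; p2=plane(d,[ce[i]],zt)[0]; hs.append(p2); print(st[i],ce[i],p,p2)
# fit holes on top rim: ellipse from edges brightness
h=np.array(hs); h=h[np.argsort(-h[:,1])]
mid=h.mean(0); e=h[1]-h[0]; yaw=np.arctan2(e[0],-e[1]); print('spacing',np.linalg.norm(e),'yaw',np.degrees(yaw))
c=mid[:2]-.038*np.array([np.cos(yaw),np.sin(yaw)]); print('centre',c)
# front edge
k=max(cv2.findContours(m.astype(np.uint8),0,1)[0],key=cv2.contourArea)
ed=[]
for u in range(190,370,4):
    col=np.where(m[:,u])[0]; ed.append(plane(d,[(u,col.min()-.5)],zt)[0])
ed=np.array(ed); s,b=np.polyfit(ed[:,1],ed[:,0],1); yy=np.degrees(np.arctan(-s)); print('edge yaw',yy,'x at yc',s*c[1]+b, 'centre x by edge',s*c[1]+b-.055*np.cos(np.radians(yy)))
l_=[];r_=[]
for v in range(185,228,4):
    row=np.where(m[v])[0]; l_.append(plane(d,[(row.min()-.5,v)],zt)[0]); r_.append(plane(d,[(row.max()+.5,v)],zt)[0])
l_=np.array(l_);r_=np.array(r_); print('L',l_[[0,-1]],'R',r_[[0,-1]])
pl,pr=np.polyfit(l_[:,0],l_[:,1],1),np.polyfit(r_[:,0],r_[:,1],1); print('slopes',np.degrees(np.arctan([pl[0],pr[0]])),'yc',(np.polyval(pl,c[0])+np.polyval(pr,c[0]))/2,'w',np.polyval(pl,c[0])-np.polyval(pr,c[0]))
E
```

```text
11907 [-0.02179558  0.00419907  0.13116119]
ztop 0.13142008113803913
[228 185  24  21 387] [239.26098191 195.1498708 ] [ 0.59317186 -0.18097745  0.12742008] [ 0.59414993 -0.18155534  0.13142008]
[306 185  24  21 382] [317.42408377 195.15968586] [ 0.59118877 -0.22636104  0.12742008] [ 0.59221278 -0.22588757  0.13142008]
spacing 0.044374529763198396 yaw -2.5020178226603496
centre [ 0.55521758 -0.20206258]
edge yaw -2.5035564649922364 x at yc 0.6101142436312234 centre x by edge 0.5551667404649768
L [[ 0.60146341 -0.14897204  0.13142008]
 [ 0.57760195 -0.14801979  0.13142008]] R [[ 0.5966588  -0.25912037  0.13142008]
 [ 0.5728294  -0.25797724  0.13142008]]
slopes [-2.42011994 -2.62692534] yc -0.20204140011025318 w 0.11009481068225904
```

```bash
python3 -m creep '[{"fingers":0,"x":0.5,"y":-0.03,"z":0.04,"twist":0.08},{"fingers":0,"x":1.0,"y":-0.03,"z":0.04,"twist":0.08},{"fingers":0,"x":1.3,"y":-0.03,"z":0.04,"twist":0.08},{"fingers":0,"x":1.4,"y":-0.03,"z":0.04,"twist":0.08},{"fingers":0,"x":1.4,"y":-0.03,"z":0.04,"twist":0.08},{"fingers":0,"x":1.4,"y":-0.03,"z":0.04,"twist":0.08}]' 40
python3 - <<'E'
from h import *
d=grab('wrist','w5'); s=telemetry.get_state(); M=R.from_rotvec(s['tool_rot']).as_matrix(); print(s['position'],M.round(3))
im=cv2.cvtColor(d['pixels'],cv2.COLOR_RGB2BGR)[120:250,170:430]
cv2.imwrite('pics/w5c.png',cv2.convertScaleAbs(cv2.resize(im,None,fx=3,fy=3,interpolation=cv2.INTER_CUBIC),alpha=1.7))
E
```

```text
time: 7.33
position: [0.5526, -0.2058, 0.0811]
tool_rot: [1.249, 1.183, -1.248]
ft_force: [1.1, 0.2, -5.3]
grip_width: 0.411
[ 0.55306444 -0.20603401  0.08165451] [[ 0.002  0.999 -0.053]
 [-0.001 -0.053 -0.999]
 [-1.     0.002  0.001]]
```

View pics/w5c.png

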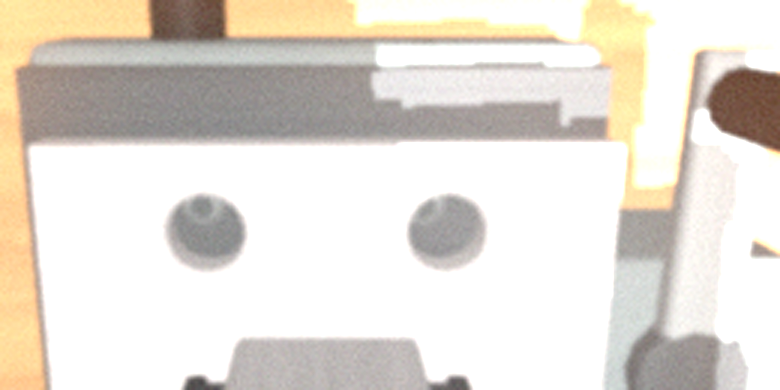

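```bash
python3 - <<'E'
from h import *
d=grab('wrist','w6'); s=telemetry.get_state(); print(s['time'],s['position'],abs(s['qd']).max())
H,W=d['z_map'].shape; uu,vv=np.meshgrid(np.arange(W),np.arange(H)); P=pts(d,np.c_[uu.ravel(),vv.ravel()]).reshape(H,W,3)
roi=(vv>160)&(vv<232)&(uu>178)&(uu<378)
q=P[roi&(P[...,2]>.07)&(P[...,2]<.085)];zt=np.median(q[:,2]);print(zt)
hm=(roi&(P[...,2]<.068)&(vv>180)&(vv<212)).astype(np.uint8)
n,l,st,ce=cv2.connectedComponentsWithStats(hm)
for i in range(1,n):
    if st[i][4]>100:
        x,y,w,h_,a=st[i]; print('hole',st[i],ce[i],plane(d,[ce[i]],zt)[0])
        mm=(l==i)&(P[...,2]>.053); print('stud',mm.sum(),np.median(P[mm],0),uu[mm].mean(),vv[mm].mean())
im=cv2.cvtColor(d['pixels'],cv2.COLOR_RGB2BGR)[175:215,220:335]
cv2.imwrite('pics/w6c.png',cv2.convertScaleAbs(cv2.resize(im,None,fx=6.9,fy=6.9,interpolation=cv2.INTER_CUBIC),alpha=1.9))
E
```

```text
7.4333 [ 0.55312479 -0.20617194  0.08185005] 0.004642268259377885
0.07687739141858296
hole [228 185  24  22 407] [239.06388206 195.5012285 ] [ 0.59337265 -0.18611522  0.07687739]
stud 104 [ 0.59147773 -0.18315097  0.05833871] 237.53846153846155 192.39423076923077
hole [306 185  24  22 399] [317.65914787 195.38596491] [ 0.59102895 -0.23068362  0.07687739]
stud 58 [ 0.58831887 -0.23122573  0.05871427] 315.6034482758621 193.3448275862069
```

View pics/w6c.png

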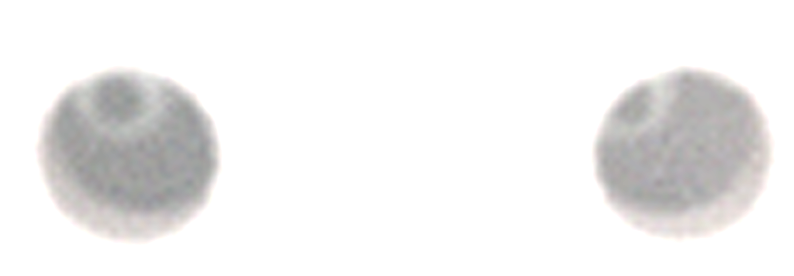

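```bash
python3 - <<'E'
from h import *
d=load('w6'); c=lambda p:np.array(p)/6.9+[220,175]-.43
for zs in(.058,.0596):
    S=plane(d,[c((119,97)),c((632,104))],zs); Hh=plane(d,[c((129,154.5)),c((683,153))],.0769)
    print(S.round(4),Hh.round(4),(S-Hh).round(4)[:,:2],(S-Hh).mean(0)[:2],[np.degrees(np.arctan2(e[0],-e[1])) for e in (S[1]-S[0],Hh[1]-Hh[0])],np.linalg.norm(S[1]-S[0]),np.linalg.norm(Hh[1]-Hh[0]))
E
```

```text
[[ 0.5933 -0.1824  0.058 ]
 [ 0.5901 -0.2289  0.058 ]] [[ 0.5926 -0.1856  0.0769]
 [ 0.5902 -0.2312  0.0769]] [[ 0.0007  0.0032]
 [-0.0001  0.0023]] [0.00033039 0.00274029] [np.float64(-3.896883201490285), np.float64(-2.936952821908987)] 0.04665314467049388 0.045649675792296236
[[ 0.5936 -0.1826  0.0596]
 [ 0.5905 -0.2288  0.0596]] [[ 0.5926 -0.1856  0.0769]
 [ 0.5902 -0.2312  0.0769]] [[0.0011 0.003 ]
 [0.0003 0.0024]] [0.00069317 0.00269765] [np.float64(-3.896883201490195), np.float64(-2.936952821908987)] 0.04625528144991561 0.045649675792296236
```

```bash
python3 -m creep '[{"fingers":0,"x":0,"y":0.01,"z":-0.07,"twist":0.05},{"fingers":0,"x":0,"y":0.01,"z":-0.07,"twist":0.05},{"fingers":0,"x":0,"y":0.01,"z":-0.07,"twist":0.05},{"fingers":0,"x":0.1,"y":0.01,"z":-0.07,"twist":0.05},{"fingers":0,"x":0.1,"y":0.01,"z":-0.07,"twist":0.05}]' 40
python3 - <<'E'
from h import *
d=grab('wrist','w7'); s=telemetry.get_state(); print(s['time'],s['position'],s['ft_force'],abs(s['qd']).max())
im=cv2.cvtColor(d['pixels'],cv2.COLOR_RGB2BGR)[175:215,220:335]
cv2.imwrite('pics/w7c.png',cv2.convertScaleAbs(cv2.resize(im,None,fx=6.9,fy=6.9,interpolation=cv2.INTER_CUBIC),alpha=1.9))
E
```

```text
time: 7.85
position: [0.5521, -0.2033, 0.0759]
tool_rot: [1.252, 1.182, -1.253]
ft_force: [-0.8, 0.7, -6.5]
grip_width: 0.412
7.9 [ 0.55203553 -0.20330981  0.07598638] [ 0.05892218 -0.39483337 -5.69839829] 0.004044488857612546
```

View pics/w7c.png

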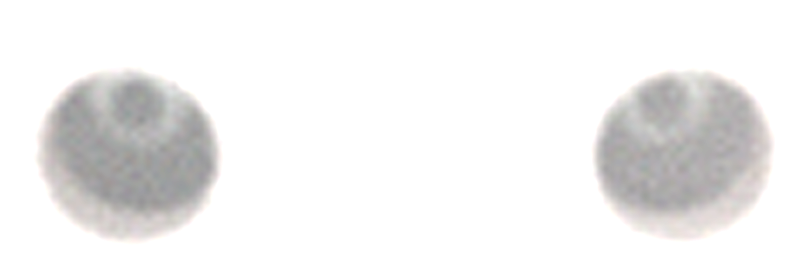

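```bash
python3 - <<'E'
from h import *
d=load('w7'); c=lambda p:np.array(p)/6.9+[220,175]-.43
P=pts(d,np.array([[280,200],[270,190],[290,190],[200,200],[360,200]]));print(P[:,2]); zt=P[:3,2].mean()
S=plane(d,[c((138,99)),c((663,98))],.059); Hh=plane(d,[c((129,154.5)),c((683,153))],zt)
print((S-Hh).round(4)[:,:2],(S-Hh).mean(0)[:2],[np.degrees(np.arctan2(e[0],-e[1])) for e in (S[1]-S[0],Hh[1]-Hh[0])],np.linalg.norm(S[1]-S[0]))
E
```

```text
[0.06986357 0.06994292 0.070565   0.07117784 0.0707282 ]
[[0.0022 0.0004]
 [0.0021 0.0003]] [0.00215611 0.00035683] [np.float64(-3.2573751110289106), np.float64(-3.2089809082282303)] 0.04600162472746778
```

```bash
python3 -m creep '[{"fingers":0,"x":0,"y":0.05,"z":-0.01,"twist":0},{"fingers":0,"x":0,"y":0.05,"z":-0.01,"twist":0},{"fingers":0,"x":0.1,"y":0.05,"z":-0.01,"twist":0},{"fingers":0,"x":0.2,"y":0.05,"z":-0.01,"twist":0},{"fingers":0,"x":0.25,"y":0.05,"z":-0.01,"twist":0}]' 40
python3 - <<'E'
from h import *
d=grab('wrist','w8'); s=telemetry.get_state(); print(s['time'],s['position'],s['ft_force'],abs(s['qd']).max())
im=cv2.cvtColor(d['pixels'],cv2.COLOR_RGB2BGR)[175:215,220:335]
cv2.imwrite('pics/w8c.png',cv2.convertScaleAbs(cv2.resize(im,None,fx=6.9,fy=6.9,interpolation=cv2.INTER_CUBIC),alpha=1.9))
E
```

```text
time: 8.32
position: [0.5541, -0.2029, 0.0657]
tool_rot: [1.252, 1.182, -1.253]
ft_force: [-0.6, -0.2, -6.1]
grip_width: 0.411
8.3667 [ 0.55379609 -0.2028202   0.06530903] [-0.23029378  0.29059575 -5.63875127] 0.013700856412907024
```

View pics/w8c.png

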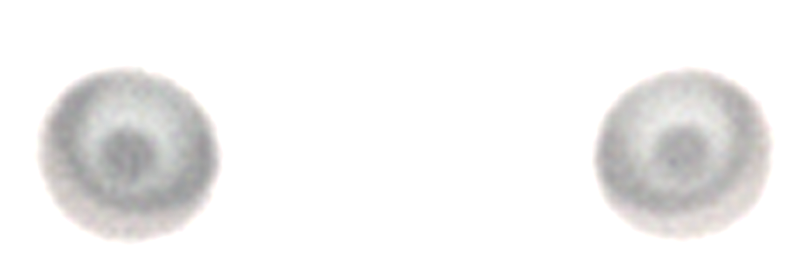

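```bash
python3 -m creep '[{"fingers":0,"x":0.08,"y":0,"z":0,"twist":0},{"fingers":0,"x":0.15,"y":0,"z":0,"twist":0},{"fingers":0,"x":0.2,"y":0,"z":0,"twist":0},{"fingers":0,"x":0.23,"y":0,"z":0,"twist":0},{"fingers":0,"x":0.23,"y":0,"z":0,"twist":0}]' 40
```

```text
time: 8.78
position: [0.5543, -0.203, 0.057]
tool_rot: [1.252, 1.182, -1.252]
ft_force: [-0.3, -0.3, -5.6]
grip_width: 0.405
```

```bash
python3 -m creep '[{"fingers":0,"x":0.02,"y":0,"z":0,"twist":0},{"fingers":0,"x":0.04,"y":0,"z":0,"twist":0},{"fingers":0,"x":0.04,"y":0,"z":0,"twist":0}]' 40
```

```text
time: 9.03
position: [0.5548, -0.203, 0.0565]
tool_rot: [1.252, 1.181, -1.252]
ft_force: [-3.0, 1.5, 0.3]
grip_width: 0.412
```

Contact: the weight is now carried by the stud plate. Open the fingers and retreat upward.

```bash
python3 -m creep '[{"fingers":0.6,"x":0,"y":0,"z":0,"twist":0},{"fingers":0.8,"x":0,"y":0,"z":0,"twist":0},{"fingers":0.8,"x":0,"y":0,"z":0,"twist":0},{"fingers":0.8,"x":0,"y":0,"z":0,"twist":0},{"fingers":0.8,"x":0,"y":0,"z":0,"twist":0},{"fingers":0.8,"x":0,"y":0,"z":0,"twist":0},{"fingers":0.8,"x":0,"y":0,"z":0,"twist":0}]'
python3 -m creep '[{"fingers":0.8,"x":-0.4,"y":0,"z":0,"twist":0},{"fingers":0.8,"x":-1.2,"y":0,"z":0,"twist":0},{"fingers":0.8,"x":-2.2,"y":0,"z":0,"twist":0},{"fingers":0.8,"x":-3.2,"y":-0.6,"z":0,"twist":0},{"fingers":0.8,"x":-3.7,"y":-1.4,"z":0,"twist":0},{"fingers":0.8,"x":-3.7,"y":-1.5,"z":0,"twist":0},{"fingers":0.8,"x":-3.7,"y":-1.5,"z":0,"twist":0},{"fingers":0.8,"x":-3.7,"y":-1.5,"z":0,"twist":0}]'
python3 - <<'E'
from h import *
d=grab('wrist','w9'); s=telemetry.get_state(); print(s['time'],s['position'],s['ft_force'])
H,W=d['z_map'].shape; uu,vv=np.meshgrid(np.arange(W),np.arange(H)); P=pts(d,np.c_[uu.ravel(),vv.ravel()]).reshape(H,W,3)
ok=(d['z_map']>0)&(vv<240)
m=ok&(abs(P[...,2]-.052)<.006)&(abs(P[...,0]-.555)<.052)&(abs(P[...,1]+.2035)<.052)
q=P[m];print(len(q),np.median(q[:,2]));A=np.c_[q[:,:2]-q[:,:2].mean(0),np.ones(len(q))]; print(np.linalg.lstsq(A,q[:,2],rcond=None)[0])
m=ok&(P[...,2]>.08)&(P[...,2]<.1)&(np.hypot(P[...,0]-.555,P[...,1]+.2035)<.04); print('boss',cv2.minAreaRect((P[m][:,:2]*1000).astype(np.float32)),np.median(P[m][:,2]))
m=ok&(P[...,2]>.1)&(P[...,2]<.115)&(P[...,1]<-.25); print('post',m.sum(),P[m].mean(0), cv2.minEnclosingCircle((P[m][:,:2]*1000).astype(np.float32)))
E
```

```text
time: 9.62
position: [0.5547, -0.203, 0.0558]
tool_rot: [1.252, 1.181, -1.252]
ft_force: [-1.1, -0.4, 0.0]
grip_width: 0.78
time: 10.28
position: [0.4946, -0.1998, 0.2034]
tool_rot: [1.252, 1.18, -1.253]
ft_force: [0.6, 0.3, -0.8]
grip_width: 0.801
10.3333 [ 0.4946304  -0.19937385  0.20259136] [ 0.59378349  0.30506376 -0.29598461]
8771 0.051680639611639156
[-1.34985225e-03  5.14663443e-05  5.17350893e-02]
boss ((554.2890014648438, -203.3787384033203), (36.11195373535156, 35.88832092285156), 86.58562469482422) 0.09168679945619629
post 304 [ 0.60944943 -0.28938024  0.10616486] ((609.8775634765625, -290.035888671875), 7.091329574584961)
```

View pics/w9.png

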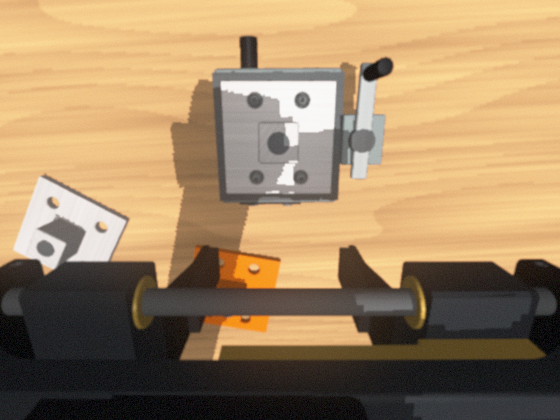

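```bash
python3 -m creep '[{"fingers":0.7,"x":0,"y":1,"z":0.7,"twist":0},{"fingers":0.6,"x":0,"y":2,"z":1.4,"twist":0},{"fingers":0.5,"x":0.2,"y":3.0,"z":2.1,"twist":0},{"fingers":0.5,"x":0.9,"y":3.0,"z":2.1,"twist":0},{"fingers":0.5,"x":1.4,"y":3.0,"z":2.1,"twist":0},{"fingers":0.5,"x":1.6,"y":3.0,"z":2.1,"twist":0},{"fingers":0.5,"x":1.6,"y":3.0,"z":2.1,"twist":0},{"fingers":0.5,"x":1.6,"y":3.0,"z":2.1,"twist":0}]'
python3 - <<'E'
from h import *
s=telemetry.get_state(); print(s['time'],s['position'],s['joint_positions']); M=R.from_rotvec(s['tool_rot']).as_matrix()
print(M.T@(np.array([.6097,-.29,.071])-s['position'])/.04)
E
```

```text
time: 11.0
position: [0.6096, -0.2891, 0.1389]
tool_rot: [1.251, 1.184, -1.251]
ft_force: [-0.3, -0.4, 1.0]
grip_width: 0.499
11.0 [ 0.60956444 -0.28912193  0.13885128] [ 0.81354763  0.47976606 -0.55562255  1.46997263  0.25688455  1.26698616
 -1.39651658]
[1.69623838 0.00725371 0.02426669]
```

```bash
python3 -m creep '[{"fingers":0.5,"x":0.6,"y":0,"z":0.02,"twist":0},{"fingers":0.5,"x":1.2,"y":0,"z":0.02,"twist":0},{"fingers":0.5,"x":1.6,"y":0,"z":0.02,"twist":0},{"fingers":0.5,"x":1.7,"y":0,"z":0.02,"twist":0},{"fingers":0.5,"x":1.7,"y":0,"z":0.02,"twist":0}]'
python3 -m creep '[{"fingers":0.1,"x":0,"y":0,"z":0,"twist":0},{"fingers":0.1,"x":0,"y":0,"z":0,"twist":0},{"fingers":0.1,"x":0,"y":0,"z":0,"twist":0},{"fingers":0.1,"x":0,"y":0,"z":0,"twist":0},{"fingers":0.1,"x":0,"y":0,"z":0,"twist":0},{"fingers":0.1,"x":0,"y":0,"z":0,"twist":0}]' 12
python3 - <<'E'
from h import *
s=telemetry.get_state(); print(s['time'],s['position'],s['ft_force']); M=R.from_rotvec(s['tool_rot']).as_matrix(); print(M.round(3))
a0=np.arctan2(-.0047,.0598); p=np.array([.5499,-.2853])
g0=np.array([np.cos(a0),np.sin(a0)])*.06
for k in range(0,19):
    a=a0-np.radians(5*k); dlt=np.array([np.cos(a),np.sin(a)])*.06-g0
    t=M.T@np.r_[dlt,0]/.04; print(5*k,t.round(2)[1:])
E
```

```text
time: 11.42
position: [0.6094, -0.2908, 0.0723]
tool_rot: [1.251, 1.181, -1.252]
ft_force: [0.2, -0.3, -0.2]
grip_width: 0.497
time: 11.92
position: [0.6099, -0.2911, 0.0723]
tool_rot: [1.252, 1.18, -1.251]
ft_force: [-0.2, 0.0, 2.2]
grip_width: 0.154
11.9167 [ 0.60990765 -0.29108441  0.07229848] [-0.24178779  0.00475239  2.15484303]
[[ 0.001  0.998 -0.058]
 [-0.    -0.058 -0.998]
 [-1.     0.001  0.   ]]
0 [0. 0.]
5 [-0.01  0.13]
10 [-0.03  0.26]
15 [-0.06  0.39]
20 [-0.1   0.51]
25 [-0.15  0.63]
30 [-0.22  0.75]
35 [-0.29  0.85]
40 [-0.37  0.96]
45 [-0.46  1.05]
50 [-0.56  1.14]
55 [-0.66  1.22]
60 [-0.78  1.28]
65 [-0.89  1.34]
70 [-1.02  1.39]
75 [-1.14  1.43]
80 [-1.27  1.45]
85 [-1.4   1.47]
90 [-1.53  1.47]
```

```bash
python3 -m creep '[{"fingers":0.1,"x":0,"y":-0.01,"z":0.13,"twist":0},{"fingers":0.1,"x":0,"y":-0.03,"z":0.26,"twist":0},{"fingers":0.1,"x":0,"y":-0.06,"z":0.39,"twist":0},{"fingers":0.1,"x":0,"y":-0.1,"z":0.51,"twist":0},{"fingers":0.1,"x":0,"y":-0.15,"z":0.63,"twist":0},{"fingers":0.1,"x":0,"y":-0.22,"z":0.75,"twist":0},{"fingers":0.1,"x":0,"y":-0.29,"z":0.85,"twist":0},{"fingers":0.1,"x":0,"y":-0.37,"z":0.96,"twist":0},{"fingers":0.1,"x":0,"y":-0.46,"z":1.05,"twist":0}]'
```

```text
time: 12.67
position: [0.5883, -0.3325, 0.0718]
tool_rot: [1.252, 1.181, -1.252]
ft_force: [2.3, 3.0, 2.3]
grip_width: 0.156
```

```bash
python3 -m creep '[{"fingers":0.1,"x":0,"y":-0.1,"z":0.09,"twist":0},{"fingers":0.1,"x":0,"y":-0.2,"z":0.17,"twist":0},{"fingers":0.1,"x":0,"y":-0.32,"z":0.23,"twist":0},{"fingers":0.1,"x":0,"y":-0.43,"z":0.29,"twist":0},{"fingers":0.1,"x":0,"y":-0.56,"z":0.34,"twist":0},{"fingers":0.1,"x":0,"y":-0.68,"z":0.38,"twist":0},{"fingers":0.1,"x":0,"y":-0.81,"z":0.4,"twist":0},{"fingers":0.1,"x":0,"y":-0.94,"z":0.42,"twist":0},{"fingers":0.1,"x":0,"y":-1.03,"z":0.42,"twist":0},{"fingers":0.1,"x":0,"y":-1.03,"z":0.42,"twist":0},{"fingers":0.1,"x":0,"y":-1.03,"z":0.42,"twist":0}]'
python3 - <<'E'
from h import *
s=telemetry.get_state(); print(s['position'],s['ft_force'])
d=grab('wrist','w10')
E
```

```text
time: 13.58
position: [0.5506, -0.3452, 0.072]
tool_rot: [1.254, 1.176, -1.244]
ft_force: [12.5, 3.0, -4.2]
grip_width: 0.152
[ 0.55061541 -0.34516124  0.07204473] [12.54420759  3.02464191 -4.23169463]
```

View pics/w10.png

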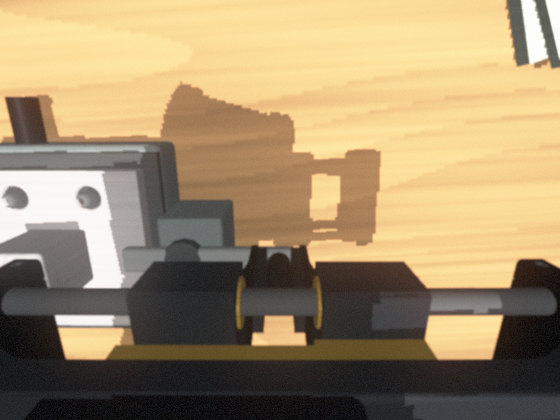

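```bash
python3 -m creep '[{"fingers":0.3,"x":0,"y":0,"z":0,"twist":0},{"fingers":0.45,"x":0,"y":0,"z":0,"twist":0},{"fingers":0.45,"x":0,"y":0,"z":0,"twist":0},{"fingers":0.45,"x":0,"y":0,"z":0,"twist":0}]'
python3 -m creep '[{"fingers":0.45,"x":-0.6,"y":0,"z":0,"twist":0},{"fingers":0.45,"x":-1.5,"y":0,"z":0,"twist":0},{"fingers":0.45,"x":-2.4,"y":-0.6,"z":-0.5,"twist":0},{"fingers":0.45,"x":-3.2,"y":-1.4,"z":-1,"twist":0},{"fingers":0.45,"x":-3.2,"y":-1.8,"z":-1.5,"twist":0},{"fingers":0.45,"x":-3.2,"y":-1.8,"z":-1.5,"twist":0},{"fingers":0.45,"x":-3.2,"y":-1.8,"z":-1.5,"twist":0}]'
python3 - <<'E'
from h import *
d=grab('wrist','w11'); s=telemetry.get_state(); print(s['time'],s['position'],s['ft_force'])
H,W=d['z_map'].shape; uu,vv=np.meshgrid(np.arange(W),np.arange(H)); P=pts(d,np.c_[uu.ravel(),vv.ravel()]).reshape(H,W,3)
ok=(d['z_map']>0)&(vv<245)
m=ok&(P[...,2]>.1)&(P[...,2]<.115)&(P[...,1]<-.25); print('post',m.sum(),P[m].mean(0), cv2.minEnclosingCircle((P[m][:,:2]*1000).astype(np.float32)))
m=ok&(P[...,2]>.08)&(P[...,2]<.1)&(np.hypot(P[...,0]-.555,P[...,1]+.2035)<.04); print('boss',cv2.minAreaRect((P[m][:,:2]*1000).astype(np.float32)),np.median(P[m][:,2]))
m=ok&(abs(P[...,2]-.052)<.004)&(abs(P[...,0]-.555)<.052)&(abs(P[...,1]+.2035)<.04)
q=P[m];A=np.c_[q[:,:2]-q[:,:2].mean(0),np.ones(len(q))]; print(np.linalg.lstsq(A,q[:,2],rcond=None)[0])
E
```

```text
time: 13.97
position: [0.5448, -0.3479, 0.0712]
tool_rot: [1.251, 1.181, -1.255]
ft_force: [-0.7, -0.5, -0.5]
grip_width: 0.374
time: 14.55
position: [0.4772, -0.2823, 0.2011]
tool_rot: [1.249, 1.178, -1.253]
ft_force: [0.1, -1.1, 0.5]
grip_width: 0.446
14.6 [ 0.47745293 -0.28321514  0.20021679] [ 0.52592704 -0.05314599  0.10183541]
post 250 [ 0.54679879 -0.34445596  0.10644446] ((546.5995483398438, -345.0295104980469), 7.036832332611084)
boss ((554.558349609375, -203.27255249023438), (36.67748260498047, 35.52691650390625), 86.76873016357422) 0.09161753253820162
[-0.00181728 -0.00125581  0.05162691]
```

View pics/w11.png

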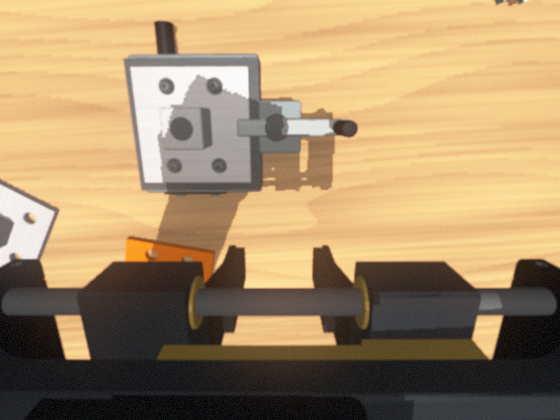

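```bash
python3 - <<'E'
from h import *
d=grab('scene','sc12'); a=load('scene0')['pixels'].astype(int); df=abs(a-d['pixels'].astype(int)).max(2)
print('diff at bystanders',[(n,int((df[y-25:y+25,x-35:x+35]>60).sum())) for n,x,y in [('f1',266,218),('f3',334,203),('reel',240,318),('bin',426,194),('driver',366,293)]])
print(workorder.close_job())
E
```

```text
diff at bystanders [('f1', 0), ('f3', 0), ('reel', 0), ('bin', 0), ('driver', 154)]
the job is handed in; nothing more can be done
None
```

View pics/sc12.png

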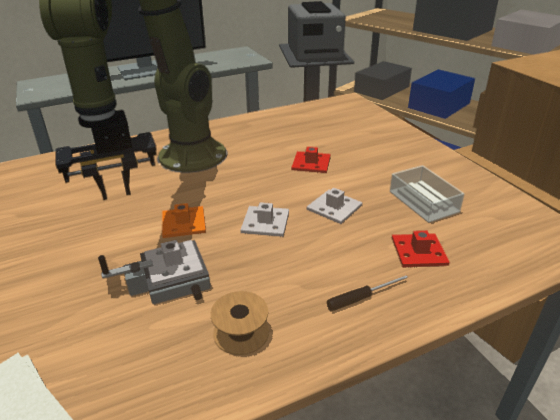

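The 76 × 46 mm adapter (flange_2) is seated over the four studs with the latch closed over its edge, and the job was handed in at about 14.6 s. `close_job()` gives no verdict.

- **Choice of adapter:** its holes measured about 46 mm by 76 mm in both the top and wrist views. The other two measured about 62 × 62 mm and 80 × 30 mm.
- **Placing:** I corrected the position and angle twice by sighting the studs through the holes, then lowered the adapter until the plate took its weight.
- **Adapter check:** the boss centre is within about 1 mm of the studs' centre. The plate is level to about 2 mrad and square with the drive to about 0.5°. Its top reads 51.6 mm; the wrist depth reads about 1.6 mm high, which puts it at 50 mm, flat on the stud plate.
- **Latch check:** the handle post is at (0.5466, -0.3450). That is within 1 mm of where it should be when fully closed, and the nose lies over the plate edge in the last wrist picture.
- **Bystanders:** flange_1, flange_3, the reel and the bin showed no change between the first and last scene pictures. The comparison box around the screwdriver did show changed pixels. That box also covers the spot flange_2 was taken from, so this is probably the cause; the screwdriver looks unmoved and the arm never went near it.
- **Forces:** the largest wrist force I read was about 13 N, at the latch's stop. The gripper was clear of everything at the end.

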